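# Chock the cocktail shaker on the sloping drying board

### The job

Put the cocktail shaker from the wine rack on the blue sloping board to dry, lying on its side across the slope, so that it does not roll off. First set the forked chock down on the board, about midway across its width, with its two prongs pointing straight uphill, then lay the shaker on the board just uphill of it, its middle over the middle of the chock, and keep hold of it until it bears on both prongs; only then let go gently, so that it never rolls or drops free. Leave the bottles, the funnel and the teapot lid alone.

Things in the scene. Friction and masses are not known exactly. Their poses are not given: they have to be found in the camera images.
- deck: Top of the fixed blue drying board, a smooth slab 280 mm (x) by 300 mm (y), no rim. Origin: centre of its top face. x points straight uphill along the face (low end nearer the robot), y is level across the slope, z is square to the face. Slope 0.16 rad; low edge 14 mm, high edge 59 mm above the table. Round things roll down it. Stands left or right of the middle, turned up to 0.25 rad.
- shaker: Steel cocktail shaker, closed cap, 200 mm long, 0.35 kg, lying in one of the rack's three slots (which one varies). Origin: on its axis, near its centre of mass, 62 mm above the table at the start. x along its axis to the cap: cylinder of 60 mm diameter from x = -90 to 60 mm, then a conical shoulder and small cap to 110 mm. y and z turn as it rolls. Its middle is free for fingers between the rack's rails.
- chock: Forked chock, loose, 0.25 kg: orange grip bar 20 (x) by 110 (y) by 42 mm high, and two white prongs from it to x = 63 mm, each 27 mm wide, |y| = 28 to 55 mm, with an open channel between them. Origin: centre of the bar's underside, z up. Prongs are 36 mm high to x = 32 mm, then fall at 45 degrees. Starts flat on the table, prongs roughly to +y. Stays put on the slope; slides if pushed with some 2 N.
- chock_seat (a point): A point fixed to the chock, 80 mm ahead of its origin (x) and 30 mm above its underside, midway between the prongs: the shaker's axis passes through it when the shaker lies on the same surface and bears on both prongs' 45 degree faces. It is in free air.
- rack: Fixed wooden wine rack: two zigzag cross-rails 310 mm long (y) at x = -45 and 45 mm, 16 mm thick, up to 61 mm high, form three V slots along x at y = -108, 0 and 108 mm. Side rails 200 mm long at y = -145 and 145 mm, 22 mm high. Origin: centre of its underside on the table. Turned up to 0.15 rad; on the side opposite the board.
- bottle1: Empty green wine bottle, 72 mm diameter, 270 mm long, lying in a rack slot next to the others, 71 mm above the table at its axis. Origin on its axis, 100 mm from the base; x towards the mouth. Leave alone.
- bottle2: Second empty green bottle, the same, in another slot. Leave alone.
- funnel: Red plastic funnel standing mouth down on the table, 100 mm across, 105 mm high. Origin: centre of its underside. Leave alone.
- pot_lid: Blue ceramic teapot lid with a knob, 84 mm across, 46 mm high, on the table. Origin: centre of its underside. Leave alone.
Not all that is in view belongs to the job. What is shaped like the shaker but yellow is not meant. Several things look just like the chock: the one meant starts farthest to the robot's right.

How it is judged (in metres and radians):
On the way, in this order (a step that is already met when the one before it is completed fails the run):
1. the chock stands flat on the board, let go and still, in line with the slope, while the shaker is still away from the board (contact force between chock and deck above 0.3 N and contact force between the fingers and chock below 0.05 N and linear speed of chock below 0.02 m/s and z of chock in the frame of deck between -0.008 and 0.008 m and x of chock in the frame of deck between -0.135 and 0.135 m and y of chock in the frame of deck between -0.1 and 0.1 m and angle between the z axis of chock and the z axis of deck, either way round below 0.08 rad and angle between the x axis of chock and the x axis of deck, either way round below 0.25 rad and contact force between shaker and deck below 0.01 N), for 0.2 s.
2. the shaker lies across the board and bears on the chock while the fingers still hold it (contact force between the fingers and shaker above 0.5 N and z of shaker in the frame of deck between 0.024 and 0.037 m and x of shaker in the frame of deck between -0.13 and 0.13 m and y of shaker in the frame of deck between -0.08 and 0.08 m and angle between the x axis of shaker and the y axis of deck, either way round below 0.25 rad and x of shaker in the frame of chock between 0.07 and 0.092 m and y of shaker in the frame of chock between -0.035 and 0.035 m and contact force between shaker and chock above 0.1 N), for 0.1 s.
At the end, for the whole second after the job is handed in: Chock flat on the deck (8 mm, 0.08 rad), in line with the slope (0.25 rad), within 135 mm (x), 100 mm (y) of its centre. Shaker lying on the deck across the slope (0.25 rad), within 130, 80 mm of its centre, bearing on the prongs, middles within 35 mm. Both let go and still (contact force between chock and deck above 0.3 N and contact force between the fingers and chock below 0.05 N and linear speed of each of chock, shaker below 0.02 m/s and z of chock in the frame of deck between -0.008 and 0.008 m and x of chock in the frame of deck between -0.135 and 0.135 m and y of chock in the frame of deck between -0.1 and 0.1 m and angle between the z axis of chock and the z axis of deck, either way round below 0.08 rad and angle between the x axis of chock and the x axis of deck, either way round below 0.25 rad and z of shaker in the frame of deck between 0.024 and 0.037 m and x of shaker in the frame of deck between -0.13 and 0.13 m and y of shaker in the frame of deck between -0.08 and 0.08 m and angle between the x axis of shaker and the y axis of deck, either way round below 0.25 rad and x of shaker in the frame of chock between 0.07 and 0.092 m and y of shaker in the frame of chock between -0.035 and 0.035 m and contact force between shaker and chock above 0.1 N and contact force between the fingers and shaker below 0.05 N and angular speed of shaker below 0.3 rad/s); the robot touches nothing.
It fails at once if the shaker rolls or falls free of the fingers faster than 0.3 m/s (contact force between the fingers and shaker below 0.02 N and linear speed of shaker above 0.3 m/s).
It fails at once if a bottle is moved more than 20 mm (distance of bottle1 from where it was at the start of the episode above 0.02 m).
It fails at once if a bottle is moved more than 20 mm (distance of bottle2 from where it was at the start of the episode above 0.02 m).
It fails at once if the funnel is moved more than 20 mm (distance of funnel from where it was at the start of the episode above 0.02 m).
It fails at once if the teapot lid is moved more than 20 mm (distance of pot_lid from where it was at the start of the episode above 0.02 m).
It also fails if it takes over 64 s, if anything falls off the work surface, if the arm or the gripper's body presses on something with over 40 N, if the wrist force passes 120 N, or if a joint passes its speed limit or range.

### The arm

A 6-joint arm with a two-finger parallel gripper is mounted at the origin on the work surface. World frame = base frame: x ahead of the robot, y to its left, z up, the work surface at z = 0. Lengths are in mm, angles in rad, forces in N, time in s.
With the tool pointing down it reaches from about 275 to 1000 mm from the base axis. Payload 8.4 kg.
Tool frame: the origin (TCP) lies on the mounting face of the last link; the fingertips stand 173 mm ahead of it and the grasp point (between the pads) lies 155 mm ahead of it; z points along the fingers, y is the direction in which the jaws open and shut (so a half turn about z gives the same grasp; the last joint's range is limited). The gripper opens to 85 mm and grips with 20 to 120 N. Pads are 22 mm wide; open, the fingers measure 114 mm over their backs; the gripper's body (76 mm by 85 mm) begins 54 mm behind the grasp point. The pads swing forward as they close: fully open they stand 13 mm farther back than shut.
Start: joints at [1.314, 0.353, 1.633, -0, 1.155, -0.002], TCP at [157.531, 604.825, 404.681] pointing down, gripper open.
Joint ranges: [-2.63, 2.63], [-0.92, 2.1], [0.06, 2.66], [-1.3, 4.44], [0, 2.69], [-3.02, 3.02]. Speed limits (rad/s): [2.22, 2.22, 2.79, 3.14, 3.14, 3.14].

### API

Orientations are given as [roll, pitch, yaw] about the fixed x, y, z axes, in that order (R = Rz(yaw) Ry(pitch) Rx(roll)).
In Python, from rig import readout, imaging, ticket gives the robot as it stands.
- The arm moves only by the tool step_arm, never from a script. Its argument "deltas" is a list of rows, each an object with "translation": the shift along the tool's x, y, z in cm, a list of three; "rot": the turn, a rotation vector about the tool's x, y, z in rad, a list of three. In form: [{"translation": [x, y, z], "rot": [rx, ry, rz]}, ...]. A call has 1 to 8 rows; each row is the pose to reach, as a shift and turn from the pose commanded when the call began, along the tool's axes at that moment; what a row does not reach only later rows make up. A row lasts 1/8 s, in which the tool goes at most 62.5 mm and 10.7 degrees, less where a joint would pass 70% of its speed; a pose out of reach is approached as far as the arm can. A call with a gripper value outside its range is refused whole. "grip" is the closure in counts, from 0 (fully open) to 255 (shut), set as the call begins (left out, the last holds). The fingers move at their own pace and stop on an object; "squeeze" is the grip in N (left out, the last holds). Time passes only in rows, so rows that repeat a pose let the fingers close. It gives the time, the measured TCP pose, the force and the opening at its end, in the units of the state.
- readout.sense(): the state, without advancing time (a new reading comes with each control period).
- imaging.grab_frame(name): name is "side" or "top" or "wrist"; returns a dict with "image" (384x512x3 uint8, red, green, blue), "camera_matrix" (3x3 intrinsics, pixels), "world_to_cam" (4x4, takes a point from world to camera coordinates). Camera axes: x right, y up, looking along -z (the intrinsics and any distortion apply to the point x, -y, -z); pixel columns grow to the right and rows downward; lengths in mm; the calibration is good to about 2 mm. A picture is of the moment at which its call begins. There is no depth.
- ticket.sign_off(): hands the job in, once; it reports no verdict.
The state is a dict: "clock": time; "qpos": joint angles; "qvel": joint speeds; "joint_efforts": joint torques, N m; "eef_pos": TCP position; "tcp_rot": TCP orientation; "contact_force": force on the tool from outside, world axes, zero at the start; "wrist_torque": the same for the moment, N m; "opening": opening from 0.0 (shut) to 1.0 (fully open).
Only numpy, scipy, OpenCV 4.12 (cv2) and the standard library are available. Lean on these libraries where they do the work, as an engineer would, in place of code of your own. Each camera call takes 0.05 s, during which the arm holds its last target.

## Working session

There is one attempt and no reset: what is moved stays moved. The work goes in short steps, Python scripts to look and compute and a tool call to move; the robot and the scene stay as the last step left them, time stands still between calls to the robot, and variables do not carry over. Pictures are saved under pics/ and viewed, and the job is handed in when it is done.

Besides the shell and the picture viewer there is one more tool, called after "Request:" as a command line: name --argument value ..., lists and objects as JSON in quotes. step_arm: Moves the arm, as the interface text tells. Its arguments: {"type":"object","properties":{"deltas":{"type":"array","items":{"type":"object","properties":{"translation":{"type":"array","items":{"type":"number"}},"rot":{"type":"array","items":{"type":"number"}}}}},"grip":{"type":"number"},"squeeze":{"type":"number"}},"required":["deltas"]}

```bash
mkdir -p pics; ls; python3 - <<'E'
from rig import readout, imaging, ticket
import cv2,numpy as np
print(readout.sense())
for n in ["side","top","wrist"]:
    f=imaging.grab_frame(n)
    cv2.imwrite(f"pics/{n}0.png",f["image"][:,:,::-1]); np.savez(f"pics/{n}0.npz",**f)
    print(n,f["camera_matrix"].tolist(),np.round(f["world_to_cam"],3).tolist(),f.keys())
E
```

```text
pics
{'clock': 0.0, 'qpos': array([ 1.31361243e+00,  3.53677709e-01,  1.63413954e+00, -6.86403699e-06,
        1.15518143e+00, -2.35948080e-03]), 'qvel': array([-0.00141728, -0.00166968, -0.00036791, -0.00091899,  0.00097453,
        0.00024088]), 'joint_efforts': array([-1.30407298e-03, -6.05268574e+01, -3.42049563e+01, -1.50485653e-05,
        9.74100869e-03, -1.02722464e-05]), 'eef_pos': array([157.46491907, 604.59982502, 403.94072656]), 'tcp_rot': array([-3.14018662e+00,  2.95828101e-06,  2.88677102e+00]), 'contact_force': array([-0.78220866, -0.24072663, -0.74508035]), 'wrist_torque': array([0.02715571, 0.01201179, 0.02188995]), 'opening': 1.0027306929143907}
side [[399.8862148568961, 0.0, 249.54037702564122], [0.0, 399.8862148568961, 192.86318055893204], [0.0, 0.0, 1.0]] [[0.77, -0.638, -0.015, -466.439], [0.498, 0.586, 0.64, -291.208], [-0.399, -0.5, 0.769, -1124.837], [0.0, 0.0, 0.0, 1.0]] dict_keys(['image', 'camera_matrix', 'world_to_cam'])
top [[414.27608437111826, 0.0, 260.2406595450892], [0.0, 414.27608437111826, 192.7451244739711], [0.0, 0.0, 1.0]] [[0.016, -1.0, -0.003, -80.772], [0.999, 0.016, 0.046, -547.312], [-0.046, -0.004, 0.999, -1385.438], [0.0, 0.0, 0.0, 1.0]] dict_keys(['image', 'camera_matrix', 'world_to_cam'])
wrist [[265.95967413802464, 0.0, 258.94393910067635], [0.0, 265.95967413802464, 191.8780112472409], [0.0, 0.0, 1.0]] [[0.253, 0.968, -0.002, -623.451], [-0.919, 0.239, -0.314, 41.036], [-0.303, 0.081, 0.949, -381.759], [0.0, 0.0, 0.0, 1.0]] dict_keys(['image', 'camera_matrix', 'world_to_cam'])
```

View pics/top0.png

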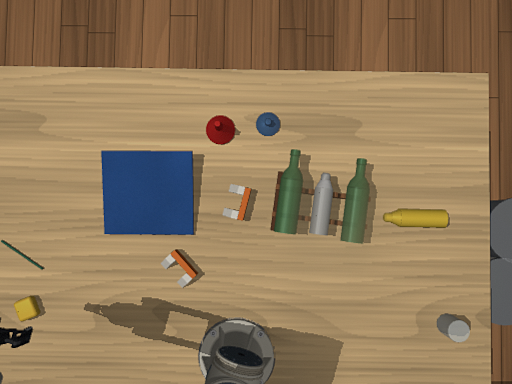

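View pics/side0.png

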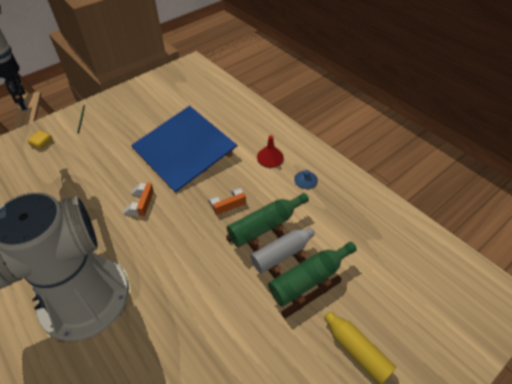

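View pics/wrist0.png

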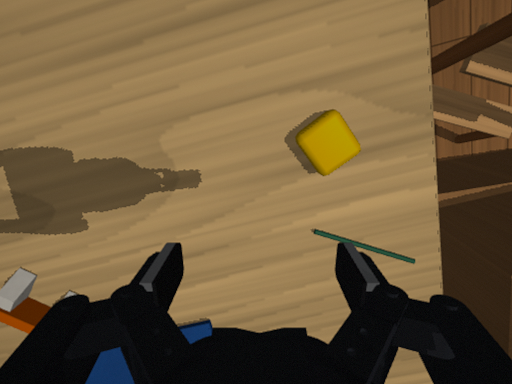

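The top view shows these things that could be confused:
- **Chock lookalikes:** one at px (237,203) and one at (181,266). Image right is the robot's right, so the chock meant is (237,203).
- **Shaker lookalikes:** silver in the rack at (321,205), yellow at (417,218), and a grey cup at (458,330). The silver one in the middle slot is meant.

Next I'll take enlarged crops.

```bash
cat > h.py <<'E'
import numpy as np,cv2
def load(n):
    return dict(np.load(n))
def ray(f,u,v):
    K=f["camera_matrix"];T=f["world_to_cam"];R=T[:3,:3];t=T[:3,3]
    d=np.linalg.inv(K)@[u,v,1]; d=np.array([d[0],-d[1],-d[2]])
    return -R.T@t, R.T@d
def onz(f,u,v,z):
    c,d=ray(f,u,v); return c+d*(z-c[2])/d[2]
def proj(f,p):
    K=f["camera_matrix"];T=f["world_to_cam"];p=T[:3,:3]@np.asarray(p,float)+T[:3,3]
    q=K@np.array([p[0],-p[1],-p[2]]);return q[:2]/q[2]
def crop(f,x0,y0,w,h,s,out,pts=()):
    im=f["image"][:,:,::-1].copy()
    c=cv2.resize(im[y0:y0+h,x0:x0+w],None,fx=s,fy=s,interpolation=cv2.INTER_CUBIC)
    for i in range(0,w,10):
        cv2.putText(c,str(x0+i) if i%20==0 else "",(i*s,9),0,.32,(0,255,255),1); cv2.line(c,(i*s,10),(i*s,14),(0,255,255),1)
    for i in range(0,h,10):
        cv2.putText(c,str(y0+i) if i%20==0 else "",(0,i*s+4),0,.32,(0,255,255),1); cv2.line(c,(24,i*s),(28,i*s),(0,255,255),1)
    for p in pts:
        q=proj(f,p); cv2.circle(c,(int((q[0]-x0+.5)*s),int((q[1]-y0+.5)*s)),3,(255,0,255),1)
    cv2.imwrite(out,c)
E
python3 - <<'E'
from h import *
f=load("pics/top0.npz")
crop(f,90,140,170,110,4,"pics/c1.png"); crop(f,215,165,60,60,8,"pics/c1b.png")
crop(f,265,140,110,110,5,"pics/c2.png")
crop(load("pics/side0.npz"),120,95,140,130,5,"pics/c3.png")
E
```

```text
(no output)
```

View pics/c1.png

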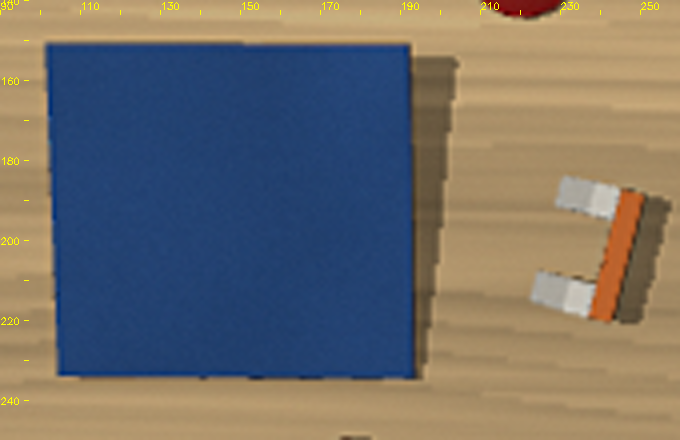

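View pics/c1b.png

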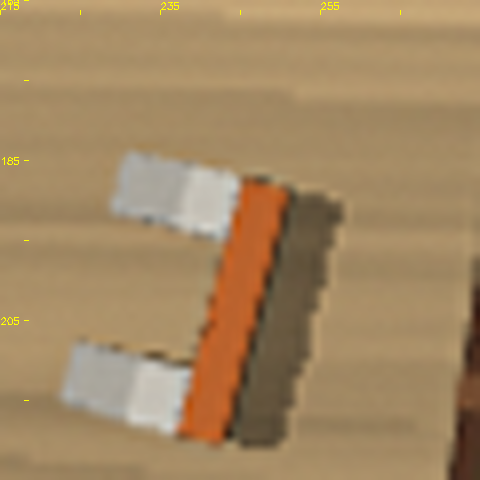

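View pics/c2.png

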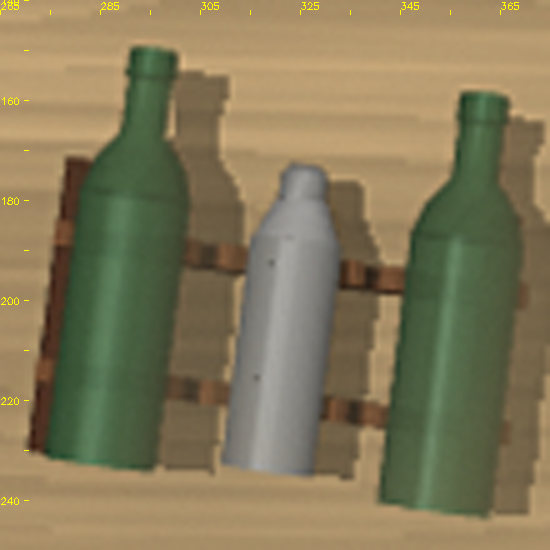

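View pics/c3.png

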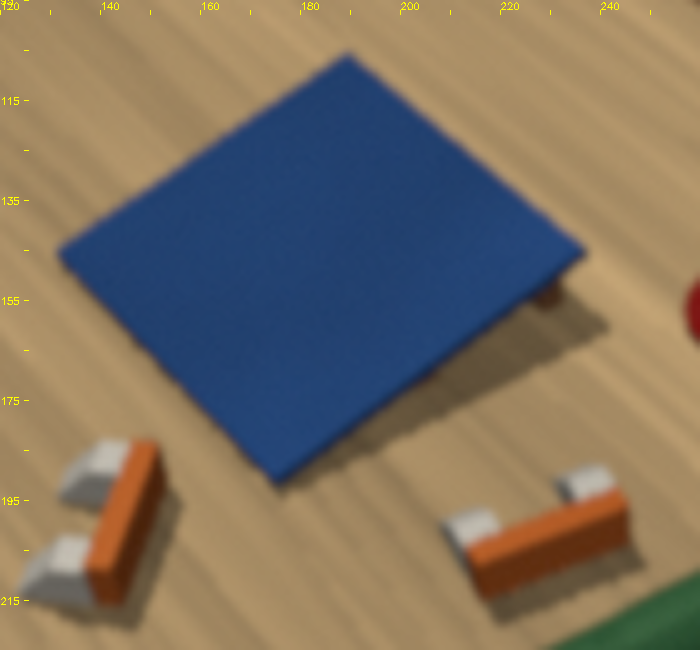

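```bash
cat > fit1.py <<'E'
from h import *
from scipy.optimize import least_squares
from scipy.spatial.transform import Rotation as Ro
t=load("pics/top0.npz");s=load("pics/side0.npz")
def model(p,pts,pitch):
    R=Ro.from_euler('ZY',[p[3],-pitch]).as_matrix(); return (R@np.array(pts,float).T).T+p[:3]
def fit(p0,obs,pitch):
    def r(p):
        o=[]
        for f,pts,px in obs:
            for P,q in zip(model(p,pts,pitch),px): o+=list(proj(f,P)-q)
        return np.array(o)
    k=least_squares(r,p0); print(np.round(k.x,3),"res",np.round(r(k.x),1)); return k.x
C=[(140,150,0),(140,-150,0),(-140,-150,0),(-140,150,0)]
pt=[(101.1,150.6),(192.35,150.6),(193.6,234.1),(104.1,233.6)]
ps=[(189.2,105.2),(236.8,145.2),(175,191.4),(131.2,145.2)]
for o in ([(t,C,pt)],[(s,C,ps)],[(t,C,pt),(s,C,ps)]): fit([500,300,36,0],o,.16)
c=np.array([(245,178),(290,192),(222,443),(178,435),(125,152),(110,212),(78,343),(60,403)])/8+[215-.4,165-.4]
M=[(10,-55,42),(-10,-55,42),(-10,55,42),(10,55,42),(63,-55,5),(63,-28,5),(63,28,5),(63,55,5)]
# side bar top corners: left-near prong etc
print("chock");fit([500,0,0,1.4],[(t,M,c)],0)
c3=np.array([(466,551),(623,488),(629,508),(486,600),(629,545)])/5+[119.6,94.6]
M3=[(10,55,42)]
print("base",onz(t,318.2,233.4,62),"cap",onz(t,325.6,172.8,62))
k=np.array([486,600])/5+[119.6,94.6]; print(onz(s,*k,0))
E
python3 fit1.py
```

```text
[5.41737e+02 3.02244e+02 3.26620e+01 1.20000e-02] res [ 0.  -0.3 -0.2  0.  -0.2  0.1  0.3  0.2]
[5.43403e+02 3.12239e+02 2.26470e+01 1.10000e-02] res [ 0.3  0.4  0.2 -0.4 -0.2 -0.2 -0.2  0.2]
[5.40872e+02 3.03684e+02 3.04070e+01 1.10000e-02] res [-0.1 -0.  -0.5  0.4 -0.5  0.4  0.1  0.4  0.7  0.1  1.  -0.4  0.2  0.2
 -0.2  0.2]
chock
[510.611 -17.829  -9.231   1.336] res [-0.3  0.  -0.1 -0.3  0.2  0.5 -0.2 -0.1  0.2  0.1  0.1  0.2 -0.1 -0.3
  0.2 -0.1]
base [ 417.46572425 -261.97385608   62.        ] cap [ 614.76004015 -284.17807827   62.        ]
[457.25222669 -12.19610535   0.        ]
```

```bash
cat >> h.py <<'E'
import json,os
from scipy.spatial.transform import Rotation as Ro
DECK=np.array([541.,302.,36.5]);DYAW=.012
def RD(): return Ro.from_euler('ZY',[DYAW,-.16])
def ondeck(p): return RD().apply(p)+DECK
TD=Ro.from_matrix(np.array([[0,1,0],[1,0,0],[0,0,-1.]]))  # tool axes in chock frame
def down(yaw): return Ro.from_euler('xyz',[np.pi,0,yaw])
S="cmd.json"
def cmd():
    if not os.path.exists(S): return np.array([157.531,604.825,404.681]),Ro.from_euler('xyz',[-3.14018662,0,2.88677])
    d=json.load(open(S));return np.array(d["p"]),Ro.from_quat(d["q"])
def delta(pos,rot,nd=1):
    p,r=cmd(); return np.round(r.inv().apply(np.asarray(pos)-p)/10,nd+1).tolist(),np.round((r.inv()*rot).as_rotvec(),3).tolist()
def moved(tr,rv):  # record the commanded pose after a call
    p,r=cmd(); p=p+r.apply(np.array(tr)*10); r=r*Ro.from_rotvec(rv)
    json.dump(dict(p=p.tolist(),q=r.as_quat().tolist()),open(S,"w"))
def tcp(grasp,rot): return np.asarray(grasp)-rot.apply([0,0,155])
E
cat >> fit1.py <<'E'
def fix(z,p0,obs,pitch):
    def r(p): 
        q=[p[0],p[1],z,p[2]];o=[]
        for f,pts,px in obs:
            for P,w in zip(model(q,pts,pitch),px): o+=list(proj(f,P)-w)
        return np.array(o)
    k=least_squares(r,p0);print("fix",np.round(k.x,3),np.abs(r(k.x)).max())
fix(36.5,[500,300,0],[(t,C,pt)],.16);fix(36.5,[500,300,0],[(s,C,ps)],.16)
fix(0,[500,0,1.4],[(t,M,c)],0)
E
python3 fit1.py|grep fix
python3 - <<'E'
from h import *
r=down(2.907); print(delta(tcp([511,-18,190],r),r))
E
```

```text
fix [5.41567e+02 3.01185e+02 1.20000e-02] 0.46258717408557004
fix [5.37154e+02 2.99301e+02 1.00000e-02] 0.9023408667930539
fix [510.391 -18.418   1.336] 0.5785646905286512
([-49.91, -51.35, 6.04], [-0.001, -0.0, -0.02])
```

Request:
step_arm --deltas '[{"translation":[-25,-25.7,0],"rot":[0,0,0]},{"translation":[-25,-25.7,0],"rot":[0,0,0]},{"translation":[-25,-25.7,0],"rot":[0,0,0]},{"translation":[-25,-25.7,0],"rot":[0,0,0]},{"translation":[-25,-25.7,0],"rot":[0,0,0]},{"translation":[-25,-25.7,0],"rot":[0,0,0]},{"translation":[-25,-25.7,0],"rot":[0,0,0]}]' --grip 0 --squeeze 40

```text
clock: 1.02
eef_pos: [335.6, 290.8, 404.7]
tcp_rot: [-3.141, 0.0, 2.883]
contact_force: [-0.5, 0.8, 0.6]
opening: 1.0
```

```bash
python3 - <<'E'
from h import *
from rig import readout
moved([-25,-25.7,0],[0,0,0]); print(cmd()[0],readout.sense()['eef_pos'])
r=down(2.907); print(delta(tcp([511,-18,190],r),r))
E
```

```text
[334.67510304 293.10583764 405.04235051] [335.59279996 290.79772804 404.65568217]
([-24.91, -25.65, 6.04], [-0.001, -0.0, -0.02])
```

Request:
step_arm --deltas '[{"translation":[-24.9,-25.6,6],"rot":[0,0,-0.02]},{"translation":[-24.9,-25.6,6],"rot":[0,0,-0.02]},{"translation":[-24.9,-25.6,6],"rot":[0,0,-0.02]},{"translation":[-24.9,-25.6,6],"rot":[0,0,-0.02]},{"translation":[-24.9,-25.6,6],"rot":[0,0,-0.02]},{"translation":[-24.9,-25.6,6],"rot":[0,0,-0.02]},{"translation":[-24.9,-25.6,6],"rot":[0,0,-0.02]},{"translation":[-24.9,-25.6,6],"rot":[0,0,-0.02]}]'

```text
clock: 2.02
eef_pos: [510.9, -16.6, 344.3]
tcp_rot: [3.141, -0.001, 2.907]
contact_force: [-0.1, 1.1, 0.0]
opening: 1.001
```

```bash
python3 - <<'E'
from h import *
from rig import readout,imaging
moved([-24.9,-25.6,6],[0,0,-.02]); s=readout.sense();print(cmd()[0],s['eef_pos'],s['tcp_rot'])
for n in ["wrist","side","top"]:
    f=imaging.grab_frame(n);np.savez(f"pics/{n}1.npz",**f)
f=load("pics/wrist1.npz");crop(f,0,0,512,384,1,"pics/w1.png",[(510.4,-18.4,42)])
crop(load("pics/side1.npz"),100,90,180,130,4,"pics/s1.png")
print(proj(f,(510.4,-18.4,42)))
E
```

```text
[511.08230617 -17.47518164 345.4023543 ] [510.92351006 -16.62540644 344.32811629] [ 3.14135898e+00 -1.20201908e-03  2.90657025e+00]
[257.8431275  183.68175099]
```

View pics/w1.png

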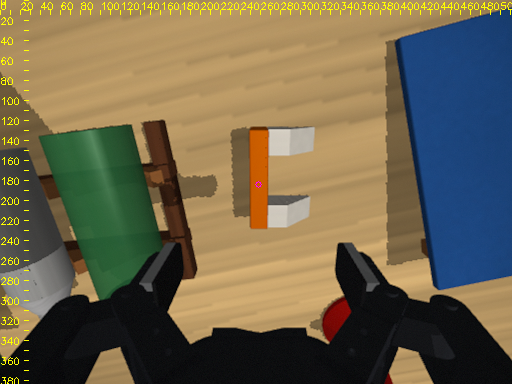

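View pics/s1.png

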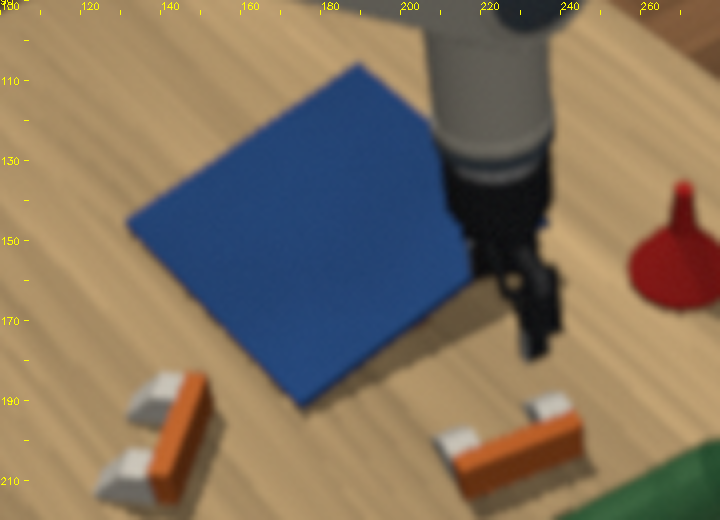

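The orange bar spans rows 127–228, centred at (259,178). The projected estimate is at (258,184), so they agree within about 6 mm, and the lookalike is far to the left. I'll split the difference and descend.

Request:
step_arm --deltas '[{"translation":[0.3,-0.1,6],"rot":[0,0,0]},{"translation":[0.3,-0.1,11],"rot":[0,0,0]},{"translation":[0.3,-0.1,14],"rot":[0,0,0]},{"translation":[0.3,-0.1,16.2],"rot":[0,0,0]},{"translation":[0.3,-0.1,16.2],"rot":[0,0,0]},{"translation":[0.3,-0.1,16.2],"rot":[0,0,0]}]'

```text
clock: 2.92
eef_pos: [508.3, -17.1, 183.6]
tcp_rot: [3.141, 0.001, 2.908]
contact_force: [0.6, 0.4, 1.0]
opening: 0.997
```

Request:
step_arm --deltas '[{"translation":[0,0,0],"rot":[0,0,0]},{"translation":[0,0,0],"rot":[0,0,0]},{"translation":[0,0,0],"rot":[0,0,0]},{"translation":[0,0,0],"rot":[0,0,0]},{"translation":[0,0,0],"rot":[0,0,0]},{"translation":[0,0,0],"rot":[0,0,0]},{"translation":[0,0,0],"rot":[0,0,0]},{"translation":[0,0,0],"rot":[0,0,0]}]' --grip 255 --squeeze 40

```text
clock: 3.92
eef_pos: [508.1, -17.7, 183.1]
tcp_rot: [3.141, 0.0, 2.907]
contact_force: [-1.2, 0.3, 5.7]
opening: 0.231
```

```bash
python3 - <<'E'
from h import *
from rig import readout,imaging
moved([.3,-.1,16.2],[0,0,0]); s=readout.sense();print(cmd()[0],s['eef_pos'],s['tcp_rot'],s['opening'],s['contact_force'])
f=imaging.grab_frame("side");np.savez("pics/side2.npz",**f);crop(f,190,120,110,100,6,"pics/s2.png")
E
```

```text
[507.87455236 -17.9701467  183.40400454] [508.14858503 -17.72288224 183.06572978] [3.14149483e+00 4.95030725e-04 2.90664853e+00] 0.23132540197540163 [-1.21936979  0.27123943  5.74956463]
```

View pics/s2.png

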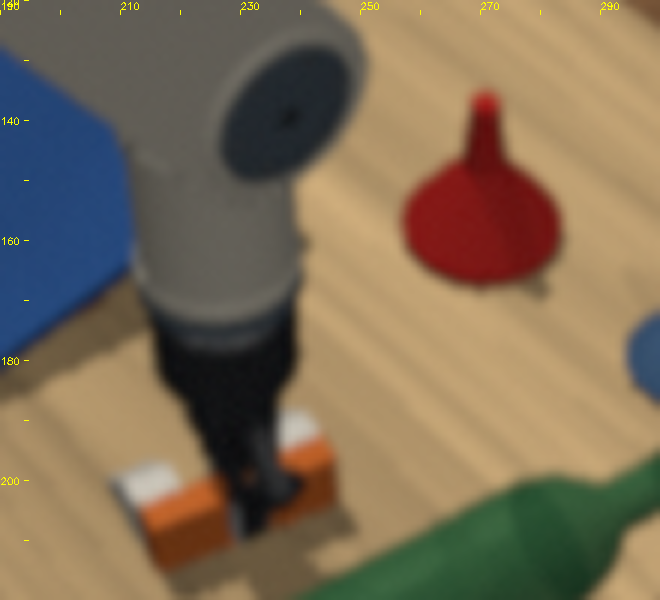

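Request:
step_arm --deltas '[{"translation":[0,0,-4],"rot":[0,0,0]},{"translation":[0,0,-9],"rot":[0,0,0]},{"translation":[0,0,-13],"rot":[0,0,0]},{"translation":[0,0,-13],"rot":[0,0,0]}]'

```text
clock: 4.47
eef_pos: [508.9, -17.7, 315.2]
tcp_rot: [3.141, 0.005, 2.907]
contact_force: [0.3, -0.5, -3.1]
opening: 0.228
```

```bash
python3 - <<'E'
from h import *
from rig import readout,imaging
moved([0,0,-13],[0,0,0]); s=readout.sense();print(s['eef_pos'],s['opening'],s['contact_force'])
R=RD()*TD
print(delta(ondeck([-65,0,28+60+155]),R), ondeck([-65,0,243]))
E
```

```text
[508.87001862 -17.74519611 315.23716547] 0.22828965837861895 [ 0.31123889 -0.49376893 -3.11123935]
([14.2, 29.36, 4.7], [-0.137, -0.105, 1.321]) [438.12330994 300.76542046 266.04054643]
```

Request:
step_arm --deltas '[{"translation":[14.2,29.4,4.7],"rot":[-0.137,-0.105,1.321]},{"translation":[14.2,29.4,4.7],"rot":[-0.137,-0.105,1.321]},{"translation":[14.2,29.4,4.7],"rot":[-0.137,-0.105,1.321]},{"translation":[14.2,29.4,4.7],"rot":[-0.137,-0.105,1.321]},{"translation":[14.2,29.4,4.7],"rot":[-0.137,-0.105,1.321]},{"translation":[14.2,29.4,4.7],"rot":[-0.137,-0.105,1.321]},{"translation":[14.2,29.4,4.7],"rot":[-0.137,-0.105,1.321]},{"translation":[14.2,29.4,4.7],"rot":[-0.137,-0.105,1.321]}]'

```text
clock: 5.48
eef_pos: [437.0, 301.9, 263.4]
tcp_rot: [2.984, -0.0, 1.579]
contact_force: [0.5, -0.1, -2.8]
opening: 0.23
```

Request:
step_arm --deltas '[{"translation":[0,0,0],"rot":[0,0,0]},{"translation":[0,0,0],"rot":[0,0,0]},{"translation":[0,0,0],"rot":[0,0,0]}]'

```text
clock: 5.85
eef_pos: [438.3, 301.0, 265.3]
tcp_rot: [2.982, -0.001, 1.585]
contact_force: [1.0, 0.9, -3.2]
opening: 0.226
```

```bash
python3 - <<'E'
from h import *
from rig import readout,imaging
moved([14.2,29.4,4.7],[-.137,-.105,1.321]); s=readout.sense();print(cmd()[0],s['eef_pos'],s['tcp_rot'],cmd()[1].as_euler('xyz'),s['opening'],s['contact_force'])
f=imaging.grab_frame("side");np.savez("pics/side3.npz",**f);crop(f,90,60,170,140,4,"pics/s3.png")
f=imaging.grab_frame("top");np.savez("pics/top3.npz",**f);crop(f,90,140,120,130,4,"pics/t3.png")
E
```

```text
[438.20612892 301.11307176 265.9946243 ] [438.32441694 300.95917191 265.34634704] [ 2.98200914e+00 -7.73085060e-04  1.58465713e+00] [2.98167216e+00 6.71119721e-05 1.58286063e+00] 0.22643277965635894 [ 0.95307361  0.88449123 -3.21356318]
```

View pics/s3.png

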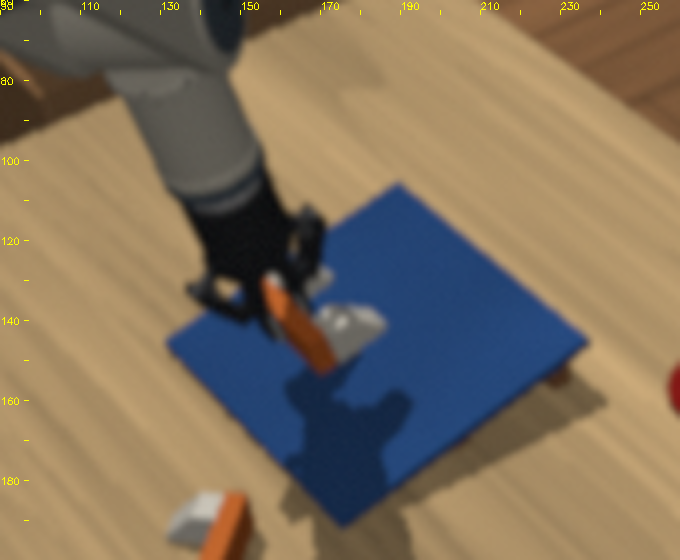

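View pics/t3.png

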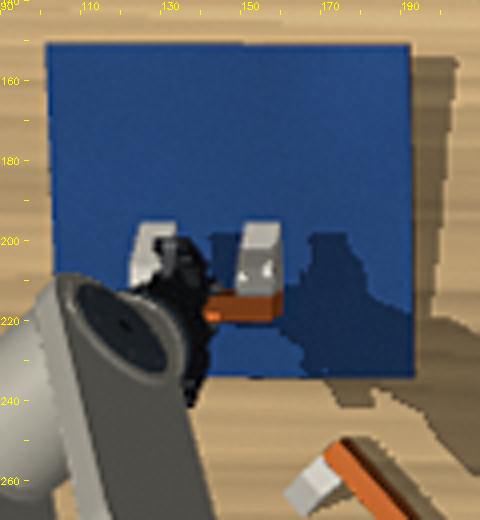

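Request:
step_arm --deltas '[{"translation":[0,0,3],"rot":[0,0,0]},{"translation":[0,0,5],"rot":[0,0,0]},{"translation":[0,0,5.4],"rot":[0,0,0]},{"translation":[0,0,5.4],"rot":[0,0,0]},{"translation":[0,0,5.4],"rot":[0,0,0]}]'

```text
clock: 6.58
eef_pos: [447.1, 301.7, 213.2]
tcp_rot: [2.98, -0.002, 1.583]
contact_force: [0.1, 1.3, -3.1]
opening: 0.226
```

Request:
step_arm --deltas '[{"translation":[0,0,0.2],"rot":[0,0,0]},{"translation":[0,0,0.4],"rot":[0,0,0]},{"translation":[0,0,0.4],"rot":[0,0,0]}]'

```text
clock: 6.95
eef_pos: [447.5, 301.5, 208.4]
tcp_rot: [2.981, -0.001, 1.583]
contact_force: [0.1, 0.1, -3.5]
opening: 0.229
```

```bash
python3 - <<'E'
from h import *
from rig import readout,imaging
moved([0,0,5.8],[0,0,0]); s=readout.sense();print(cmd()[0],s['eef_pos'],s['contact_force'],s['wrist_torque'], RD().inv().apply(s['eef_pos']-DECK))
f=imaging.grab_frame("side");np.savez("pics/side4.npz",**f);crop(f,120,100,100,80,6,"pics/s4.png")
E
```

```text
[447.4414068  301.22065126 208.73470752] [447.46046992 301.47096787 208.36090956] [ 0.05091648  0.09867095 -3.50916528] [-0.03604106  0.16905083 -0.00286317] [-64.96382268   0.59345338 184.56826746]
```

View pics/s4.png

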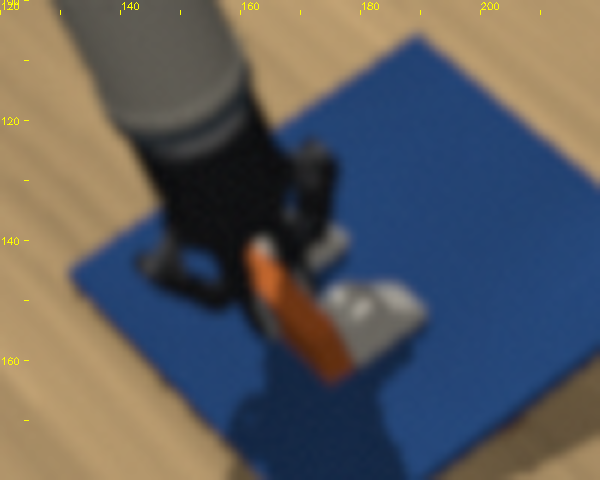

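Request:
step_arm --deltas '[{"translation":[0,0,0.1],"rot":[0,0,0]},{"translation":[0,0,0.2],"rot":[0,0,0]},{"translation":[0,0,0.2],"rot":[0,0,0]}]'

```text
clock: 7.38
eef_pos: [447.8, 301.6, 206.8]
tcp_rot: [2.981, -0.001, 1.583]
contact_force: [-3.5, 0.1, 3.9]
opening: 0.227
```

Request:
step_arm --deltas '[{"translation":[0,0,0.1],"rot":[0,0,0]},{"translation":[0,0,0.1],"rot":[0,0,0]}]'

```text
clock: 7.62
eef_pos: [447.8, 301.6, 206.8]
tcp_rot: [2.981, -0.001, 1.583]
contact_force: [-8.7, -1.9, 20.9]
opening: 0.229
```

Request:
step_arm --deltas '[{"translation":[0,0,-0.1],"rot":[0,0,0]},{"translation":[0,0,-0.1],"rot":[0,0,0]}]'

```text
clock: 7.88
eef_pos: [447.8, 301.6, 206.8]
tcp_rot: [2.981, -0.001, 1.583]
contact_force: [-3.8, -2.0, 8.9]
opening: 0.228
```

Request:
step_arm --deltas '[{"translation":[0,0,0],"rot":[0,0,0]},{"translation":[0,0,0],"rot":[0,0,0]},{"translation":[0,0,0],"rot":[0,0,0]},{"translation":[0,0,0],"rot":[0,0,0]},{"translation":[0,0,0],"rot":[0,0,0]}]' --grip 100

```text
clock: 8.5
eef_pos: [447.8, 301.5, 206.4]
tcp_rot: [2.981, -0.001, 1.583]
contact_force: [-0.2, 0.4, 0.3]
opening: 0.611
```

Request:
step_arm --deltas '[{"translation":[0,0,-3],"rot":[0,0,0]},{"translation":[0,0,-8],"rot":[0,0,0]},{"translation":[0,0,-12],"rot":[0,0,0]},{"translation":[0,0,-12],"rot":[0,0,0]},{"translation":[0,0,-12],"rot":[0,0,0]}]'

```text
clock: 9.12
eef_pos: [428.5, 301.0, 324.5]
tcp_rot: [2.982, -0.001, 1.583]
contact_force: [-0.5, 0.7, -0.3]
opening: 0.606
```

```bash
python3 - <<'E'
from h import *
from rig import readout,imaging
moved([0,0,.2],[0,0,0]);moved([0,0,-12],[0,0,0]); s=readout.sense();print(cmd()[0],s['eef_pos'],s['contact_force'],s['opening'])
r=down(-.112); print("above shaker",delta(tcp([507,-272,200],r),r),tcp([507,-272,200],r))
f=imaging.grab_frame("wrist");np.savez("pics/wrist5.npz",**f);crop(f,0,0,512,384,1,"pics/w5.png")
f=imaging.grab_frame("side");np.savez("pics/side5.npz",**f);crop(f,120,90,110,90,6,"pics/s5.png")
E
```

```text
[428.65239317 301.00178262 325.22902096] [428.46036853 300.9543304  324.48658521] [-0.47523982  0.66598071 -0.29719376] 0.6057893319893501
above shaker ([-57.39, 7.53, -1.8], [0.12, -0.135, 1.691]) [ 507. -272.  355.]
```

View pics/w5.png

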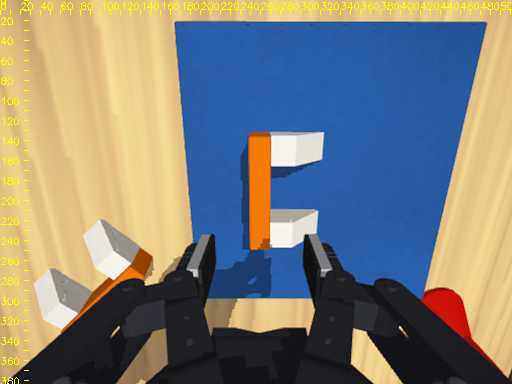

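View pics/s5.png

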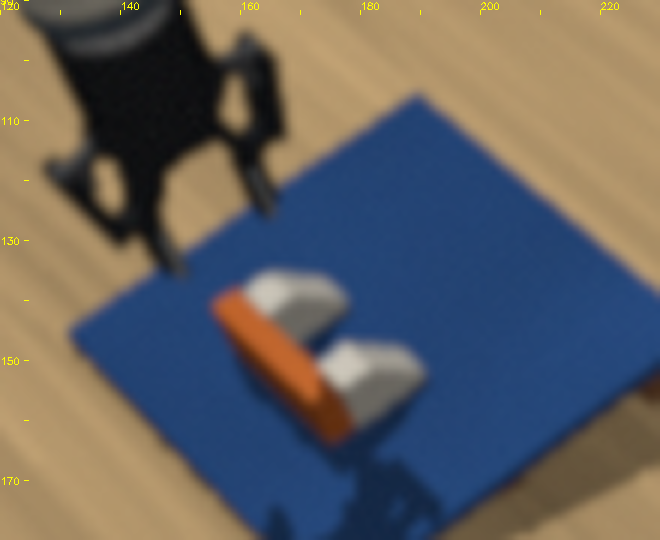

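Request:
step_arm --deltas '[{"translation":[-28.7,3.8,-2.5],"rot":[0.06,-0.068,0.845]},{"translation":[-28.7,3.8,-2.5],"rot":[0.06,-0.068,0.845]},{"translation":[-28.7,3.8,-2.5],"rot":[0.06,-0.068,0.845]},{"translation":[-28.7,3.8,-2.5],"rot":[0.06,-0.068,0.845]},{"translation":[-28.7,3.8,-2.5],"rot":[0.06,-0.068,0.845]},{"translation":[-28.7,3.8,-2.5],"rot":[0.06,-0.068,0.845]}]' --grip 33

```text
clock: 9.98
eef_pos: [465.8, 12.1, 354.5]
tcp_rot: [3.063, -0.036, 0.731]
contact_force: [0.7, -0.4, -0.3]
opening: 0.873
```

```bash
python3 - <<'E'
from h import *
from rig import readout,imaging
moved([-28.7,3.8,-2.5],[.06,-.068,.845]); s=readout.sense();print(cmd()[0],s['eef_pos'],s['opening'])
r=down(-.112); print("above shaker",delta(tcp([507,-272,200],r),r),tcp([507,-272,200],r))
E
```

```text
[465.64642419  14.42928748 355.98038998] [465.81579726  12.14059154 354.45540309] 0.8732648125321628
above shaker ([-16.15, 23.97, 1.44], [0.06, -0.067, 0.846]) [ 507. -272.  355.]
```

Request:
step_arm --deltas '[{"translation":[-16.2,24,1.4],"rot":[0.06,-0.067,0.846]},{"translation":[-16.2,24,1.4],"rot":[0.06,-0.067,0.846]},{"translation":[-16.2,24,1.4],"rot":[0.06,-0.067,0.846]},{"translation":[-16.2,24,1.4],"rot":[0.06,-0.067,0.846]},{"translation":[-16.2,24,1.4],"rot":[0.06,-0.067,0.846]},{"translation":[-16.2,24,1.4],"rot":[0.06,-0.067,0.846]},{"translation":[-16.2,24,1.4],"rot":[0.06,-0.067,0.846]},{"translation":[-16.2,24,1.4],"rot":[0.06,-0.067,0.846]}]'

```text
clock: 10.98
eef_pos: [506.9, -270.9, 353.9]
tcp_rot: [-3.139, 0.0, -0.11]
contact_force: [-0.2, -1.1, -0.8]
opening: 0.869
```

```bash
python3 - <<'E'
from h import *
from rig import readout,imaging
moved([-16.2,24,1.4],[.06,-.067,.846]); s=readout.sense();print(cmd()[0],s['eef_pos'],s['tcp_rot'],s['opening'])
f=imaging.grab_frame("wrist");np.savez("pics/wrist6.npz",**f)
u=Ro.from_euler('z',-.112)
crop(f,0,0,512,384,1,"pics/w6.png",[u.apply([a,b,0])+[507,-272,62] for a in(-90,0,60) for b in (-30,0,30)])
f=imaging.grab_frame("side");np.savez("pics/side6.npz",**f);crop(f,210,120,160,190,3,"pics/s6.png")
E
```

```text
[ 506.82344868 -272.52738899  355.41604571] [ 506.86551307 -270.94971589  353.906197  ] [-3.13943901e+00  3.75136062e-04 -1.09720516e-01] 0.8689196144295966
```

View pics/w6.png

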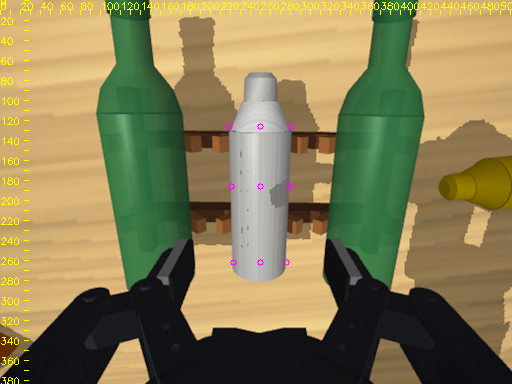

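View pics/s6.png

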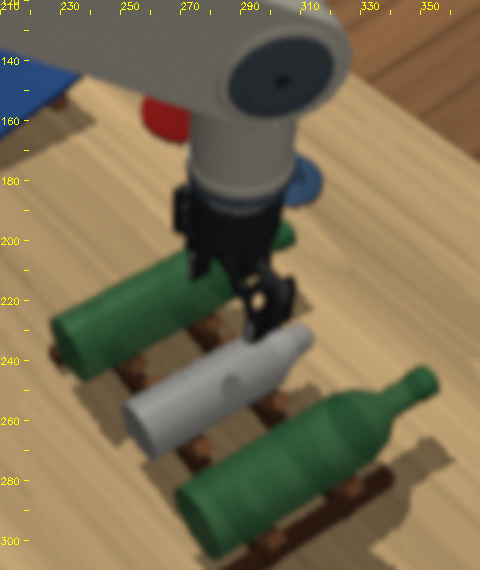

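The lateral fit is within 1–2 px. The pads will come down between the rails at (185,140) and (185,210). Descending.

Request:
step_arm --deltas '[{"translation":[0,0,4],"rot":[0,0,0]},{"translation":[0,0,8],"rot":[0,0,0]},{"translation":[0,0,11],"rot":[0,0,0]},{"translation":[0,0,13],"rot":[0,0,0]},{"translation":[0,0,14.2],"rot":[0,0,0]},{"translation":[0,0,14.2],"rot":[0,0,0]},{"translation":[0,0,14.2],"rot":[0,0,0]}]'

```text
clock: 11.95
eef_pos: [507.4, -272.3, 213.2]
tcp_rot: [-3.141, -0.002, -0.112]
contact_force: [-0.2, -0.1, 0.3]
opening: 0.869
```

Request:
step_arm --deltas '[{"translation":[0,0,0],"rot":[0,0,0]},{"translation":[0,0,0],"rot":[0,0,0]},{"translation":[0,0,0],"rot":[0,0,0]},{"translation":[0,0,0],"rot":[0,0,0]},{"translation":[0,0,0],"rot":[0,0,0]},{"translation":[0,0,0],"rot":[0,0,0]}]' --grip 255 --squeeze 35

```text
clock: 12.7
eef_pos: [507.4, -271.3, 213.7]
tcp_rot: [-3.138, -0.002, -0.113]
contact_force: [0.5, 9.5, 8.8]
opening: 0.691
```

```bash
python3 - <<'E'
from h import *
from rig import readout,imaging
moved([0,0,14.2],[0,0,0]); s=readout.sense();print(cmd()[0],s['eef_pos'],s['tcp_rot'],s['opening'],s['contact_force'])
f=imaging.grab_frame("side");np.savez("pics/side7.npz",**f);crop(f,210,120,160,190,3,"pics/s7.png")
E
```

```text
[ 506.87777303 -272.5087589   213.41605732] [ 507.44867385 -271.31952852  213.66956443] [-3.13848683e+00 -1.76613944e-03 -1.12994639e-01] 0.6911649069756824 [0.52153763 9.52784691 8.82053701]
```

View pics/s7.png

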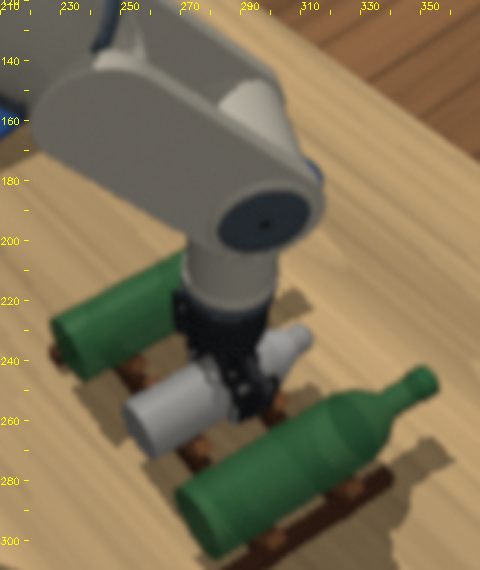

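Request:
step_arm --deltas '[{"translation":[0,0,-2],"rot":[0,0,0]},{"translation":[0,0,-6],"rot":[0,0,0]},{"translation":[0,0,-11],"rot":[0,0,0]},{"translation":[0,0,-15],"rot":[0,0,0]},{"translation":[0,0,-15],"rot":[0,0,0]},{"translation":[0,0,-15],"rot":[0,0,0]}]'

```text
clock: 13.5
eef_pos: [506.3, -272.2, 361.6]
tcp_rot: [-3.14, 0.0, -0.112]
contact_force: [-0.1, -0.3, -1.9]
opening: 0.693
```

```bash
python3 - <<'E'
from h import *
from rig import readout,imaging
moved([0,0,-15],[0,0,0]); s=readout.sense();print(cmd()[0],s['eef_pos'],s['tcp_rot'],s['opening'],s['contact_force'])
f=imaging.grab_frame("side");np.savez("pics/side8.npz",**f);crop(f,120,90,230,190,3,"pics/s8.png")
f=imaging.grab_frame("top");np.savez("pics/top8.npz",**f);crop(f,95,145,105,95,6,"pics/t8.png")
R=RD()*TD
print(delta(ondeck([27,0,30+60+151.7]),R), ondeck([27,0,241.7]))
E
```

```text
[ 506.82038816 -272.52843857  363.41604505] [ 506.28597614 -272.16949957  361.5729652 ] [-3.13962848e+00  4.05988699e-04 -1.12137207e-01] 0.6932208021206113 [-0.13456897 -0.31509917 -1.94506667]
([-4.21, -57.33, 8.41], [-0.12, 0.135, -1.691]) [529.14877945 301.85777853 279.41442597]
```

View pics/s8.png

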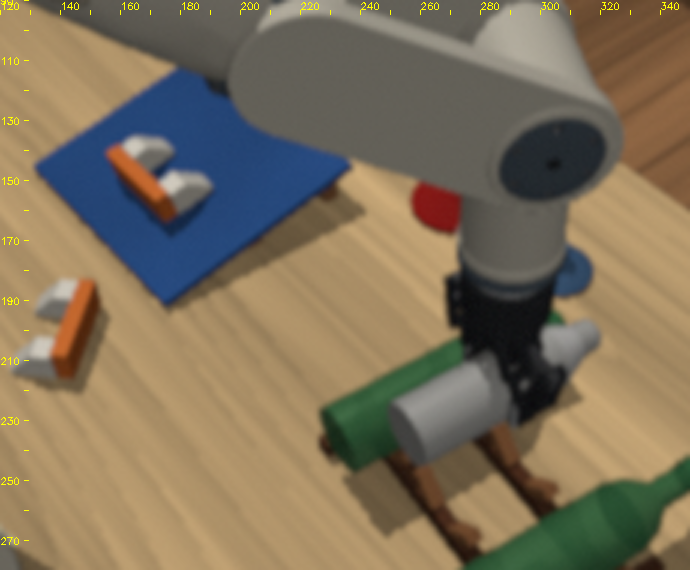

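View pics/t8.png

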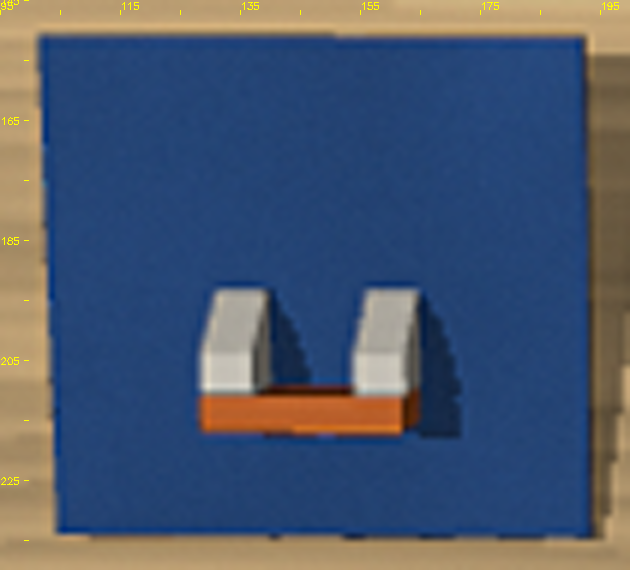

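```bash
python3 - <<'E'
from h import *
from scipy.optimize import least_squares
f=load("pics/top8.npz")
M=np.array([(10,55,42),(10,-55,42),(-10,-55,42),(-10,55,42),(63,55,5),(63,28,5),(63,-28,5),(63,-55,5)],float)
c=np.array([(200,394),(404,393),(403,434),(201,432),(215,290),(268,290),(367,290),(418,290)])/6+[94.6,144.6]
def r(p): return np.array([proj(f,ondeck(Ro.from_euler('z',p[2]).apply(m)+[p[0],p[1],0]))-q for m,q in zip(M,c)]).ravel()
k=least_squares(r,[-65,0,0]);print(k.x,np.round(r(k.x),1))
E
```

```text
[-6.24342721e+01 -1.30755415e+00  2.91937032e-03] [-0.1  0.2 -0.1  0.4  0.2 -0.3 -0.1 -0.   0.4 -0.1 -0.3 -0.1  0.1 -0.
 -0.2 -0. ]
```

Request:
step_arm --deltas '[{"translation":[-1,-5,0],"rot":[-0.01,0.01,-0.15]},{"translation":[-2.1,-28.7,1],"rot":[-0.06,0.068,-0.845]},{"translation":[-2.1,-28.7,1],"rot":[-0.06,0.068,-0.845]},{"translation":[-2.1,-28.7,1],"rot":[-0.06,0.068,-0.845]},{"translation":[-2.1,-28.7,1],"rot":[-0.06,0.068,-0.845]},{"translation":[-2.1,-28.7,1],"rot":[-0.06,0.068,-0.845]},{"translation":[-2.1,-28.7,1],"rot":[-0.06,0.068,-0.845]}]'

```text
clock: 14.48
eef_pos: [517.7, 15.1, 351.7]
tcp_rot: [3.063, -0.036, 0.735]
contact_force: [-0.2, -0.6, -3.6]
opening: 0.688
```

```bash
python3 - <<'E'
from h import *
from rig import readout,imaging
moved([-2.1,-28.7,1],[-.06,.068,-.845]); s=readout.sense();print(cmd()[0],s['eef_pos'],s['opening'])
R=RD()*TD
print(delta(ondeck([30,0,30+60+151.7]),R))
E
```

```text
[518.07147152  15.02025633 353.45807427] [517.74496581  15.10701561 351.69914111] 0.6882733797755982
([19.99, -20.93, 6.43], [-0.059, 0.068, -0.846])
```

Request:
step_arm --deltas '[{"translation":[20,-20.9,6.4],"rot":[-0.059,0.068,-0.846]},{"translation":[20,-20.9,6.4],"rot":[-0.059,0.068,-0.846]},{"translation":[20,-20.9,6.4],"rot":[-0.059,0.068,-0.846]},{"translation":[20,-20.9,6.4],"rot":[-0.059,0.068,-0.846]},{"translation":[20,-20.9,6.4],"rot":[-0.059,0.068,-0.846]},{"translation":[20,-20.9,6.4],"rot":[-0.059,0.068,-0.846]},{"translation":[20,-20.9,6.4],"rot":[-0.059,0.068,-0.846]},{"translation":[20,-20.9,6.4],"rot":[-0.059,0.068,-0.846]}]'

```text
clock: 15.48
eef_pos: [532.7, 300.3, 280.0]
tcp_rot: [2.982, -0.002, 1.58]
contact_force: [0.1, -0.3, -3.1]
opening: 0.691
```

```bash
python3 - <<'E'
from h import *
from rig import readout,imaging
moved([20,-20.9,6.4],[-.059,.068,-.846]); s=readout.sense();print(cmd()[0],s['eef_pos'],s['tcp_rot'],s['opening'])
print(RD().inv().apply(s['eef_pos']-DECK),RD().inv().apply(cmd()[0]-DECK))
f=imaging.grab_frame("side");np.savez("pics/side9.npz",**f);crop(f,110,60,150,140,4,"pics/s9.png")
f=imaging.grab_frame("top");np.savez("pics/top9.npz",**f);crop(f,95,145,115,115,5,"pics/t9.png")
E
```

```text
[532.30522956 301.75483973 280.26190762] [532.73023509 300.28348056 280.00282642] [ 2.98165574e+00 -1.52193257e-03  1.58025048e+00] 0.6906373053293677
[ 30.61054923  -1.61716105 241.71334467] [ 3.02497091e+01 -1.40807873e-01  2.42034010e+02]
```

View pics/s9.png

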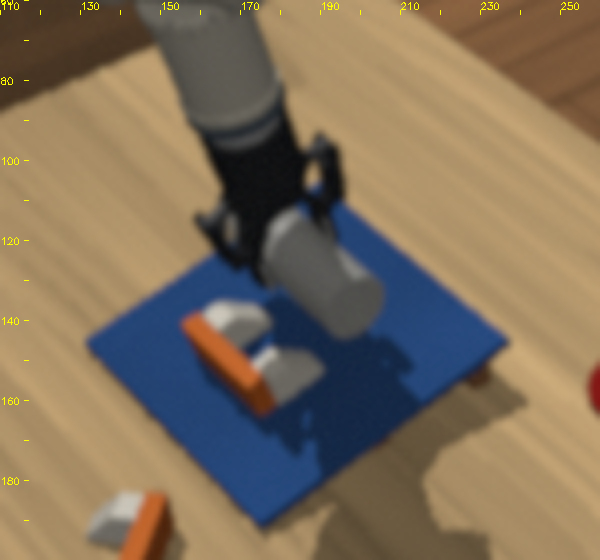

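View pics/t9.png

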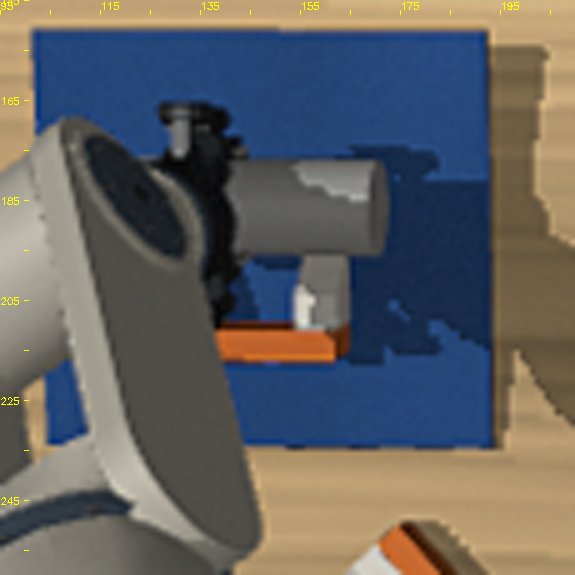

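Request:
step_arm --deltas '[{"translation":[0,0,3],"rot":[0,0,0]},{"translation":[0,0,5],"rot":[0,0,0]},{"translation":[0,0,5.5],"rot":[0,0,0]},{"translation":[0,0,5.5],"rot":[0,0,0]},{"translation":[0,0,5.5],"rot":[0,0,0]}]'

```text
clock: 16.2
eef_pos: [541.4, 302.3, 226.5]
tcp_rot: [2.98, -0.002, 1.583]
contact_force: [0.9, -0.4, -2.8]
opening: 0.686
```

Request:
step_arm --deltas '[{"translation":[0,0,0.2],"rot":[0,0,0]},{"translation":[0,0,0.3],"rot":[0,0,0]},{"translation":[0,0,0.3],"rot":[0,0,0]}]'

```text
clock: 16.58
eef_pos: [541.6, 302.2, 222.8]
tcp_rot: [2.981, -0.002, 1.583]
contact_force: [-0.5, -0.9, -3.0]
opening: 0.692
```

Request:
step_arm --deltas '[{"translation":[0,0,0.1],"rot":[0,0,0]},{"translation":[0,0,0.1],"rot":[0,0,0]}]'

```text
clock: 16.82
eef_pos: [541.7, 302.1, 221.7]
tcp_rot: [2.981, -0.002, 1.583]
contact_force: [-0.4, 0.1, -3.4]
opening: 0.691
```

Request:
step_arm --deltas '[{"translation":[0,0,0.1],"rot":[0,0,0]},{"translation":[0,0,0.1],"rot":[0,0,0]}]'

```text
clock: 17.08
eef_pos: [541.9, 302.1, 220.7]
tcp_rot: [2.981, -0.002, 1.583]
contact_force: [1.1, -0.8, -3.8]
opening: 0.694
```

Request:
step_arm --deltas '[{"translation":[0,0,0.1],"rot":[0,0,0]},{"translation":[0,0,0.1],"rot":[0,0,0]}]'

```text
clock: 17.32
eef_pos: [542.1, 302.2, 220.2]
tcp_rot: [2.981, -0.002, 1.583]
contact_force: [-3.6, -1.5, 3.8]
opening: 0.69
```

Request:
step_arm --deltas '[{"translation":[0,-0.3,-0.05],"rot":[0,0,0]},{"translation":[0,-0.6,-0.05],"rot":[0,0,0]},{"translation":[0,-0.9,-0.05],"rot":[0,0,0]},{"translation":[0,-0.9,-0.05],"rot":[0,0,0]}]'

```text
clock: 17.82
eef_pos: [532.8, 302.1, 218.8]
tcp_rot: [2.982, -0.002, 1.583]
contact_force: [-1.7, 0.4, -0.4]
opening: 0.69
```

```bash
python3 - <<'E'
from h import *
from rig import readout,imaging
moved([0,0,6.1],[0,0,0]);moved([0,-.9,-.05],[0,0,0]); s=readout.sense()
print(RD().inv().apply(s['eef_pos']-DECK),RD().inv().apply(cmd()[0]-DECK),RD().inv().apply(s['contact_force']))
f=imaging.grab_frame("side");np.savez("pics/side10.npz",**f);crop(f,130,90,90,80,7,"pics/s10.png")
f=imaging.grab_frame("top");np.savez("pics/top10.npz",**f);crop(f,95,145,115,115,5,"pics/t10.png")
E
```

```text
[ 20.96710033   0.2215407  181.24326719] [ 2.12474758e+01 -1.08220928e-01  1.81534351e+02] [-1.7108327   0.45841    -0.13490809]
```

View pics/s10.png

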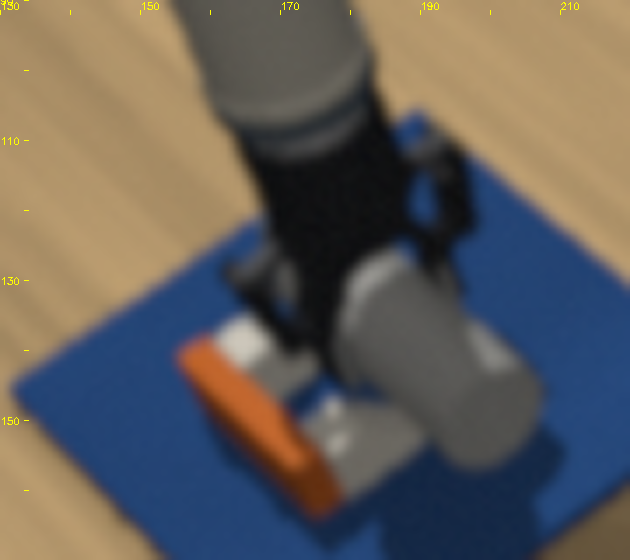

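View pics/t10.png

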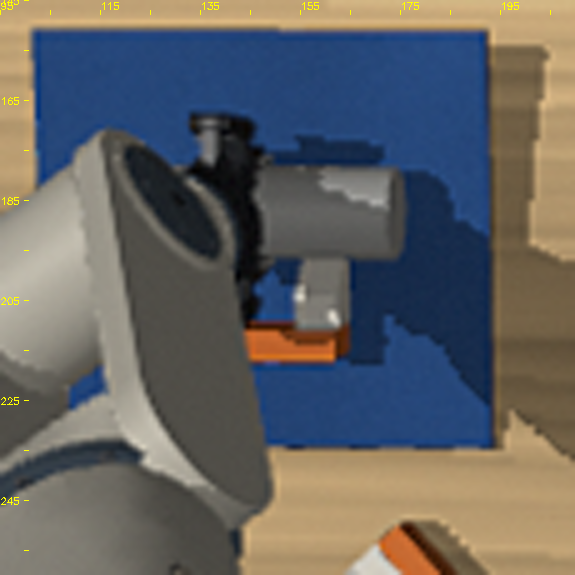

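Request:
step_arm --deltas '[{"translation":[0,-0.1,0],"rot":[0,0,0]},{"translation":[0,-0.2,0],"rot":[0,0,0]},{"translation":[0,-0.2,0],"rot":[0,0,0]}]'

```text
clock: 18.3
eef_pos: [531.2, 302.0, 218.5]
tcp_rot: [2.981, -0.002, 1.583]
contact_force: [0.7, -0.0, -0.4]
opening: 0.691
```

Request:
step_arm --deltas '[{"translation":[0,-0.1,0],"rot":[0,0,0]},{"translation":[0,-0.1,0],"rot":[0,0,0]},{"translation":[0,-0.1,0],"rot":[0,0,0]}]'

```text
clock: 18.68
eef_pos: [530.2, 302.0, 218.4]
tcp_rot: [2.981, -0.002, 1.583]
contact_force: [0.8, -0.1, -1.4]
opening: 0.695
```

Request:
step_arm --deltas '[{"translation":[0,-0.1,0],"rot":[0,0,0]},{"translation":[0,-0.1,0],"rot":[0,0,0]},{"translation":[0,-0.1,0],"rot":[0,0,0]}]'

```text
clock: 19.05
eef_pos: [529.1, 302.0, 218.2]
tcp_rot: [2.981, -0.002, 1.583]
contact_force: [1.1, -0.2, -0.7]
opening: 0.691
```

```bash
python3 - <<'E'
from h import *
from rig import readout,imaging
moved([0,-.4,0],[0,0,0]); s=readout.sense()
print(RD().inv().apply(s['eef_pos']-DECK),RD().inv().apply(cmd()[0]-DECK),RD().inv().apply(s['contact_force']))
f=imaging.grab_frame("side");np.savez("pics/side11.npz",**f);crop(f,130,90,90,80,7,"pics/s11.png")
f=imaging.grab_frame("top");np.savez("pics/top11.npz",**f);crop(f,120,165,80,60,9,"pics/t11.png")
E
```

```text
[1.72174701e+01 1.53668293e-01 1.81254253e+02] [ 1.72474758e+01 -1.08351563e-01  1.81534499e+02] [ 0.96635112 -0.24850995 -0.90413826]
```

View pics/s11.png

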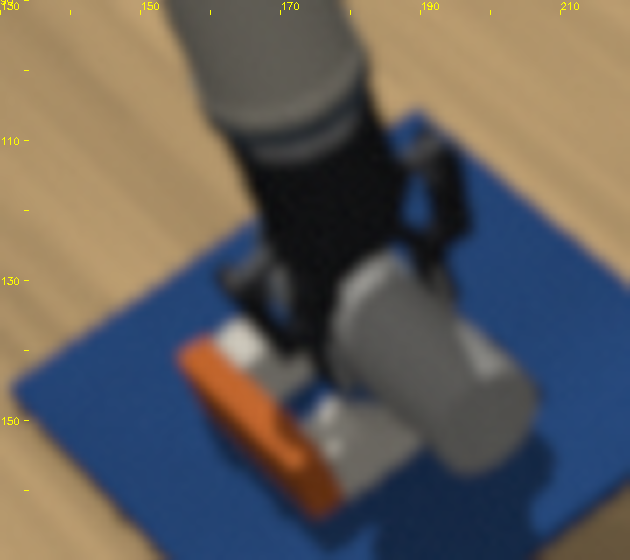

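View pics/t11.png

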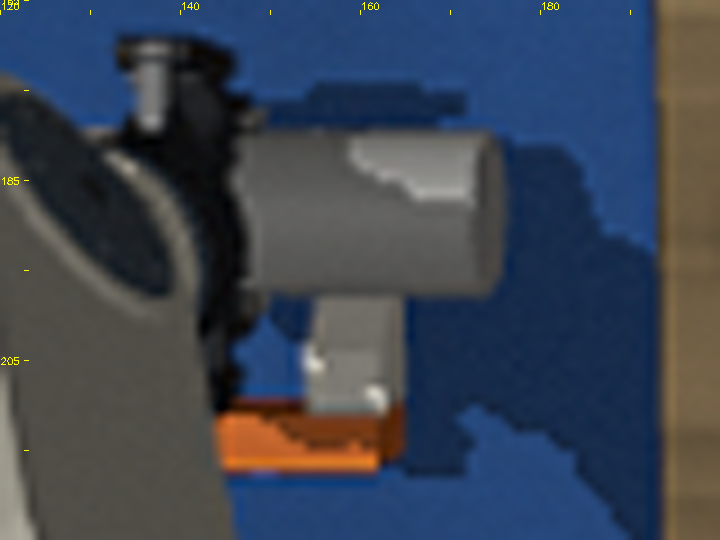

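Request:
step_arm --deltas '[{"translation":[0,-0.1,0],"rot":[0,0,0]},{"translation":[0,-0.2,0],"rot":[0,0,0]},{"translation":[0,-0.2,0],"rot":[0,0,0]}]'

```text
clock: 19.52
eef_pos: [527.2, 302.0, 217.9]
tcp_rot: [2.981, -0.002, 1.583]
contact_force: [0.8, 0.0, -0.8]
opening: 0.692
```

Request:
step_arm --deltas '[{"translation":[0,-0.1,0],"rot":[0,0,0]},{"translation":[0,-0.2,0],"rot":[0,0,0]},{"translation":[0,-0.2,0],"rot":[0,0,0]}]'

```text
clock: 19.9
eef_pos: [525.2, 302.0, 217.5]
tcp_rot: [2.981, -0.002, 1.583]
contact_force: [0.2, 0.1, -0.6]
opening: 0.689
```

```bash
python3 - <<'E'
from h import *
from rig import readout,imaging
moved([0,-.4,0],[0,0,0]); s=readout.sense()
print(RD().inv().apply(s['eef_pos']-DECK),RD().inv().apply(cmd()[0]-DECK),RD().inv().apply(s['contact_force']))
f=imaging.grab_frame("side");np.savez("pics/side12.npz",**f);crop(f,130,90,90,80,7,"pics/s12.png")
f=imaging.grab_frame("top");np.savez("pics/top12.npz",**f);crop(f,120,165,80,60,9,"pics/t12.png")
E
```

```text
[1.32300612e+01 1.79476044e-01 1.81254581e+02] [ 1.32474758e+01 -1.08482199e-01  1.81534646e+02] [ 0.09523409  0.12097797 -0.60886897]
```

View pics/t12.png

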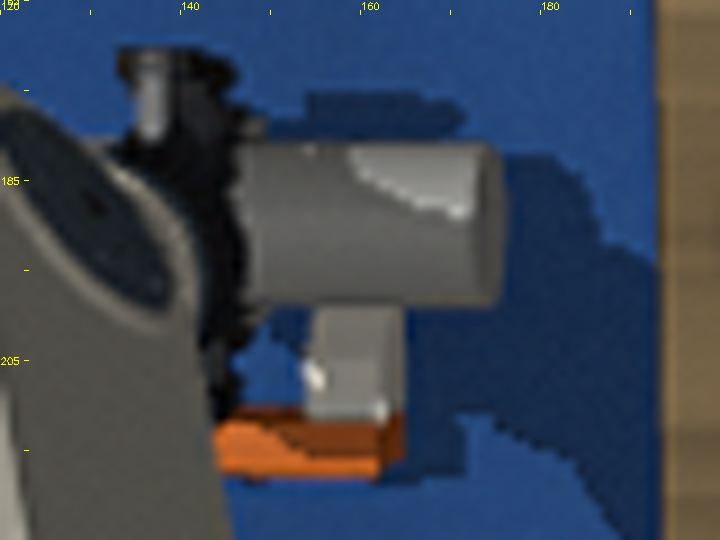

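View pics/s12.png

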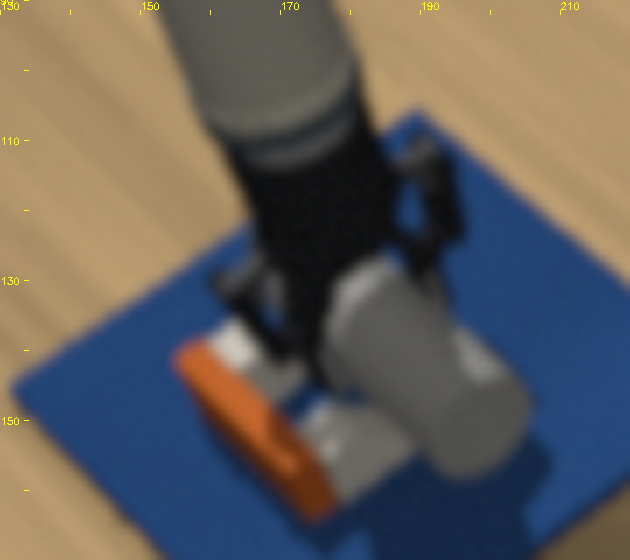

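The orange bar moved about 3 mm with the shaker (bottom edge in the crop from row 470 to 478), so the shaker bears on the prongs. I'll push 2 mm more to settle both prongs, then open in small stages.

Request:
step_arm --deltas '[{"translation":[0,-0.1,0],"rot":[0,0,0]},{"translation":[0,-0.2,0],"rot":[0,0,0]},{"translation":[0,-0.2,0],"rot":[0,0,0]},{"translation":[0,-0.2,0],"rot":[0,0,0]}]' --squeeze 20

```text
clock: 20.5
eef_pos: [523.2, 302.0, 217.2]
tcp_rot: [2.981, -0.002, 1.583]
contact_force: [1.4, -0.0, 0.2]
opening: 0.69
```

Request:
step_arm --deltas '[{"translation":[0,0,0],"rot":[0,0,0]},{"translation":[0,0,0],"rot":[0,0,0]},{"translation":[0,0,0],"rot":[0,0,0]}]' --grip 76

```text
clock: 20.88
eef_pos: [523.1, 301.9, 217.1]
tcp_rot: [2.982, -0.002, 1.583]
contact_force: [0.7, 0.3, -1.4]
opening: 0.699
```

Request:
step_arm --deltas '[{"translation":[0,0,0],"rot":[0,0,0]},{"translation":[0,0,0],"rot":[0,0,0]},{"translation":[0,0,0],"rot":[0,0,0]}]' --grip 68

```text
clock: 21.25
eef_pos: [523.3, 301.9, 217.3]
tcp_rot: [2.981, -0.002, 1.583]
contact_force: [0.1, 0.1, -0.3]
opening: 0.729
```

```bash
python3 - <<'E'
from h import *
from rig import readout,imaging
moved([0,-.2,0],[0,0,0]); s=readout.sense()
print(RD().inv().apply(s['eef_pos']-DECK),s['opening'],RD().inv().apply(s['contact_force']))
f=imaging.grab_frame("side");np.savez("pics/side13.npz",**f);crop(f,130,90,90,80,7,"pics/s13.png")
f=imaging.grab_frame("top");np.savez("pics/top13.npz",**f);crop(f,120,165,80,60,9,"pics/t13.png")
E
```

```text
[1.12998794e+01 1.48493245e-01 1.81298261e+02] 0.7290130418469231 [ 0.06344331  0.07862687 -0.30729604]
```

View pics/t13.png

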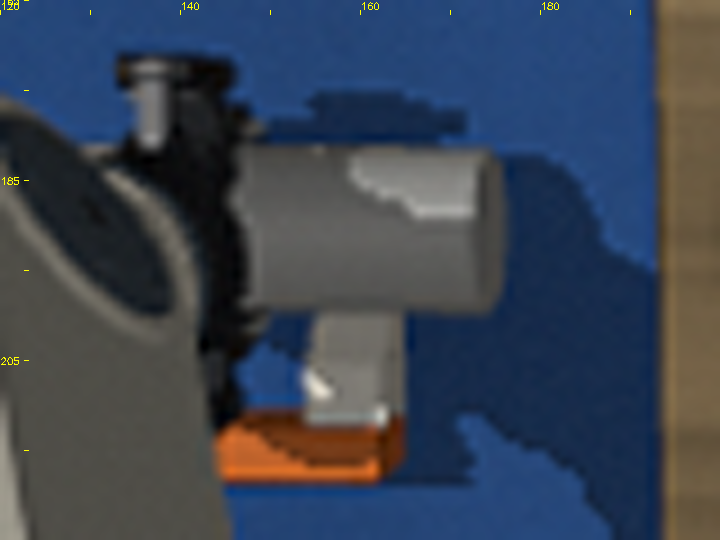

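View pics/s13.png

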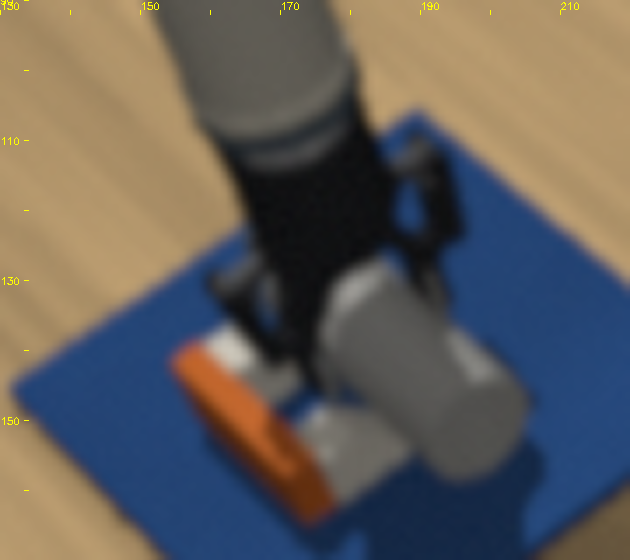

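Request:
step_arm --deltas '[{"translation":[0,0,0],"rot":[0,0,0]},{"translation":[0,0,0],"rot":[0,0,0]},{"translation":[0,0,0],"rot":[0,0,0]}]' --grip 30

```text
clock: 21.72
eef_pos: [523.3, 302.0, 217.2]
tcp_rot: [2.981, -0.002, 1.583]
contact_force: [-0.9, 0.1, -0.2]
opening: 0.883
```

Request:
step_arm --deltas '[{"translation":[0,0,-1],"rot":[0,0,0]},{"translation":[0,0,-3],"rot":[0,0,0]},{"translation":[0,0,-6],"rot":[0,0,0]},{"translation":[0,0,-10],"rot":[0,0,0]},{"translation":[0,0,-15],"rot":[0,0,0]},{"translation":[0,0,-15],"rot":[0,0,0]},{"translation":[0,0,-15],"rot":[0,0,0]}]'

```text
clock: 22.6
eef_pos: [499.0, 301.3, 366.2]
tcp_rot: [2.98, -0.003, 1.583]
contact_force: [-0.3, 0.2, 0.1]
opening: 0.881
```

```bash
python3 - <<'E'
from h import *
from rig import readout,imaging
moved([0,0,-15],[0,0,0]); s=readout.sense()
print(s['eef_pos'],s['opening'],s['contact_force'])
f=imaging.grab_frame("side");np.savez("pics/side14.npz",**f);crop(f,120,90,130,120,5,"pics/s14.png")
f=imaging.grab_frame("wrist");crop(f,0,0,512,384,1,"pics/w14.png")
f=imaging.grab_frame("top");np.savez("pics/top14.npz",**f);crop(f,90,110,300,150,2,"pics/t14.png")
E
```

```text
[498.984334   301.26080261 366.24153769] 0.8808549541921175 [-0.32503124  0.21923015  0.12319261]
```

View pics/s14.png

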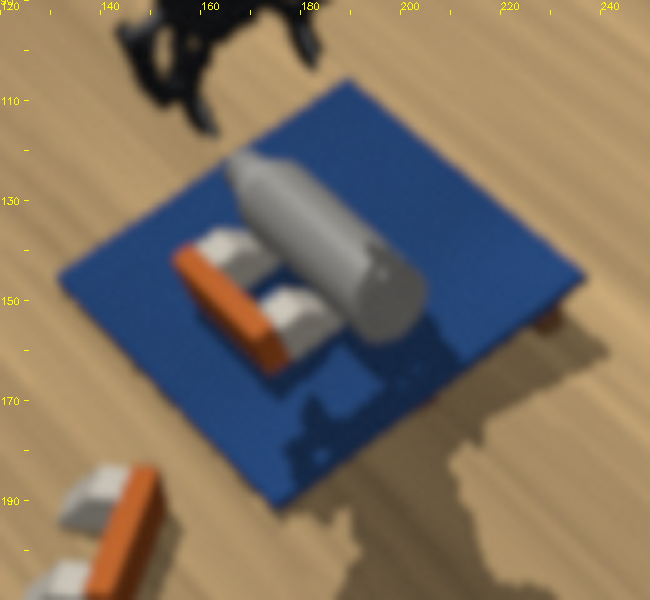

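View pics/w14.png

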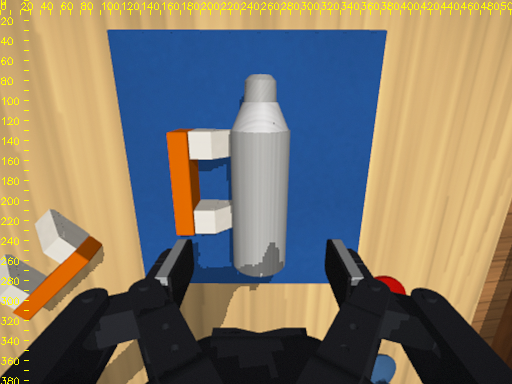

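View pics/t14.png

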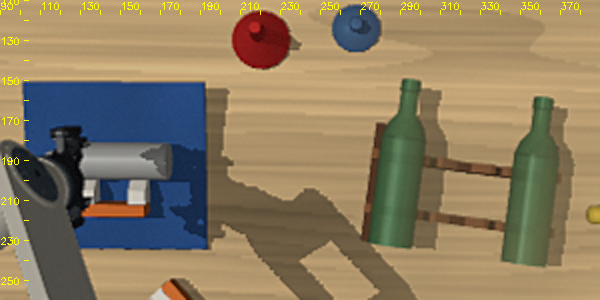

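Request:
step_arm --deltas '[{"translation":[0,0,0],"rot":[0,0,0]},{"translation":[0,0,0],"rot":[0,0,0]},{"translation":[0,0,0],"rot":[0,0,0]},{"translation":[0,0,0],"rot":[0,0,0]}]'

```text
clock: 23.25
eef_pos: [499.3, 301.4, 365.2]
tcp_rot: [2.981, -0.002, 1.583]
contact_force: [0.0, 0.1, 0.4]
opening: 0.878
```

```bash
python3 - <<'E'
from h import *
from rig import readout,imaging,ticket
f=imaging.grab_frame("side");g=load("pics/side14.npz")["image"]
d=np.abs(f["image"].astype(int)-g)[112:180,150:215].max(); print("board diff",d)
if d<40: print(ticket.sign_off())
E
```

```text
board diff 15
the job is handed in; nothing more can be done
None
```

The shaker is lying across the slope on the board, resting against both prongs of the chock, and I handed the job in at about 23 s. The interface gave no verdict.

- **Chock:** I took the one farthest to the robot's right and set it flat on the board, prongs uphill. It measured about (-62, -1) mm in the board's frame and was about 0.003 rad off the slope line.
- **Shaker:** I took it from the middle rack slot, laid it uphill of the chock and slid it down while held, then opened the gripper in stages.
- **Bearing on the chock:** I judged contact from the pictures, not the force reading, which was lost in about 1 N of noise. The shaker pushed the chock about 3–5 mm downhill, still well inside the limits.
- **Last checks:** The final pictures show the shaker touching both prongs, with its middle within about 5–10 mm of the chock's. Two views 0.6 s apart showed no visible movement on the board. The bottles, funnel and lid look untouched, though I only checked them by eye.
- **Disagreements:** The side and top cameras differed by about 4 mm on where the board is, and the wrist and top cameras by about 6 mm on the chock's starting position. Neither was enough to affect the result.

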